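Re-clamp the batten and reset the borer's tripped breaker

TASK

The bench dowel borer stalled because its batten had worked loose, and its breaker tripped. First swing the red cam lever round just far enough to close the gap, push the batten flat against the fence and squeeze the sprung orange pad about half way, without driving the pad solid. Then, on the breaker desk, find the breaker whose lever stands midway (tripped), push that lever firmly all the way off (to the green mark) so that it resets, throw it fully on (to the red mark) and let go; leave the two other breakers on, the clamp snug, and the things lying around where they are.

Things in the scene. Friction and masses are not known exactly. Their poses are not given: they have to be found in the camera images.
- borer: bench dowel-boring machine, fixed: green base 460 x 160 mm, grey work table in front (local x -230..0 mm, y -165..+60 mm, its top 60 mm above the bench), blue motor with chuck and bit behind (local x 0..+230 mm, up to 165 mm high). Origin at the centre of the base on the bench; its front faces -x, z up
- fence_face (a point): middle of the fence's working face (aluminium bar 190 mm long along the borer's x, 45 mm high above the table); axes as the borer's; the batten lies on its -y side. With the batten flat on the fence batten_mid reads y = -20 mm in this frame
- batten_mid (a point): centre of the loose wooden batten, 210 mm (its x) by 40 mm (y) by 36 mm high, lying on the work table beside the fence, its length along it, 1 to 3 mm away from it at the start
- cam_pivot (a point): point on the upright pivot axis of the cam lever, 60 mm above the work table (height of the knob's middle); axes as the borer's. The clamp is bolted to the table on the batten's -y side and pushes in the borer's +y direction
- cam_knob (a point): middle of the red upright knob at the end of the cam lever: cylinder 22 mm in diameter, 40 mm high, 95 mm from the pivot axis; below it runs the flat steel lever, whose top lies 20 mm under this point. At joint 0 the lever points 195 deg from the borer's +x (seen from above, counter-clockwise), so nearly along -x
- cam (a joint): turn of the cam lever, rad: 0 slack, grows counter-clockwise from above, stop at 2.1; starts at 0 to 0.4. Its eccentric moves the pad's plunger out by 16 mm x (1 - cos(joint)); 4 to 11 mm of that (from joint 0) close the gaps, the rest squeezes the pad. Stiff (3 N at the knob slack, up to 6 N clamped), stays where it is left
- pad (a joint): how far the orange pad has been squeezed back on its brass spring stem, m: 0 = free, stop at 0.008 (solid); 2 N per mm. Seen as the brass stem (8 mm long when free) between steel plunger and pad getting shorter
- pad_face (a point): centre of the orange pad's face (28 mm disc, 10 mm thick) that presses on the batten; axes as the borer's
- desk: grey breaker desk, fixed: 220 mm deep (x), 286 mm wide (y) with dark side cheeks 18 mm proud of the face; front edge 55 mm, back edge 114 mm high: its face slopes at 15 deg, low side to its -x (towards the robot). Three breakers side by side along its y, 85 mm apart, in any order. Origin at the middle of its underside
- lever_t (a joint): tripped breaker's lever, rad; axis along the desk's y; 0 = square to the sloping face, negative = to the desk's low front edge (off, green), positive = up the slope (on, red); stops at -0.42 and +0.42. Starts near 0. While tripped it springs back from on. Past -0.25 it gets stiff (about 6 N at the tip); after touching the off stop it is reset, moves with under 1 N and stays on
- lever_t_pivot (a point): middle of the tripped breaker's lever axis, 10 mm below that breaker's face; axes as the desk's (x level, away from the low edge). Lever at joint 0 leans 15 deg from the vertical to the desk's -x
- lever_t_tip (a point): middle of the end of the tripped breaker's lever, 46 mm from its axis. The breaker: moulded-case breaker, dark grey, 74 mm wide, 120 mm long up the slope, 22 mm proud of the desk's face; cream toggle lever 22 mm wide (along the desk's y), 11 mm thick, standing up to 36 mm out of the breaker's face; green mark at its off end, red mark at its on end
- lever_b (a joint): lever of the second breaker, on (0.40 to 0.42), to be left alone; axis along the desk's y; 0 = square to the sloping face, negative = to the desk's low front edge (off, green), positive = up the slope (on, red); stops at -0.42 and +0.42
- lever_b_tip (a point): middle of the end of the second breaker's lever (same kind of breaker)
- lever_c (a joint): lever of the third breaker, on (0.40 to 0.42), to be left alone; axis along the desk's y; 0 = square to the sloping face, negative = to the desk's low front edge (off, green), positive = up the slope (on, red); stops at -0.42 and +0.42
- lever_c_tip (a point): middle of the end of the third breaker's lever
- glue: yellow glue bottle with red cap, 72 mm in diameter, 210 mm high, standing on the bench in the nook between work table and motor, on the clamp's side; loose, leave it. Origin at its foot
- tape: yellow tape measure, 66 x 34 x 60 mm high, on the bench in front of the desk; loose, leave it. Origin at the middle of its underside
- chisel: chisel, 270 mm long, 26 mm thick, lying on the bench in front of the borer; loose, leave it. Origin at mid-length underneath
- spray: blue and white spray can, 65 mm in diameter, 230 mm high, standing on the bench close beside the desk, on the side towards the borer; loose, leave it. Origin at its foot
Not all that is in view belongs to the job. Of the things that look like the part that bears batten_mid, the middle-sized one is meant.

How it is judged:
By the outcome, as a careful person would: the job done as asked, in the order asked, and still so for the second after the job is handed in, with the robot touching nothing.
It also fails if it takes over 51 s, if anything falls off the work surface, if the arm or the gripper's body presses on something with over 40 N, if the wrist force passes 120 N, or if a joint passes its speed limit or range.

ROBOT

A 6-joint arm with a two-finger parallel gripper is mounted at the origin on the work surface. World frame = base frame: x ahead of the robot, y to its left, z up, the work surface at z = 0. Lengths are in m, angles in rad, forces in N, time in s.
With the tool pointing down it reaches from about 0.225 to 0.875 m from the base axis. Payload 3.4 kg.
Tool frame: the origin (TCP) lies at the very end of the fingers, on their centre line; the grasp point (between the pads) lies 19 mm behind it; z points along the fingers, y is the line along which they close (so a half turn about z gives the same grasp; the last joint's range is limited). The gripper opens to 85 mm and grips with 20 to 120 N. Pads are 22 mm wide; open, the fingers measure 114 mm over their backs; the gripper's body (76 mm by 85 mm) begins 54 mm behind the grasp point. The pads swing forward as they close: fully open they stand 13 mm farther back than shut.
Start: joints at [-1.252, 0.276, 1.505, -0, 1.361, -0.121], TCP at [0.245, -0.52, 0.231] pointing down, gripper open.
Joint ranges: [-2.89, 2.89], [-0.75, 2.08], [0.22, 2.7], [-1.18, 4.32], [0.11, 2.71], [-2.7, 2.7]. Speed limits (rad/s): [2.57, 2.57, 3.14, 3.14, 3.14, 3.14].

INTERFACE

Orientations are given as a unit quaternion [w, x, y, z].
In Python, from rig import readout, vision, manip gives the robot as it stands.
- The arm moves only by the shell command python3 -m handwheel 'ROWS' [FORCE]. ROWS is JSON, a list of rows, each a list of 3 entries, a list of its own where there are three numbers: the shift along the tool's x, y, z in mm, then the turn, a rotation vector about the tool's x, y, z in units of 6 degrees (1.0 is 6 degrees), then the closure, from -1 (fully open) to 1 (shut), so that 0 is half open. A call has 1 to 20 rows; each row shifts and turns the commanded pose from where the row before left it, along the tool's axes as they then stand; what a row does not reach is not made up. A row lasts 1/8 s, in which the tool goes at most 62.5 mm and 10.7 degrees, less where a joint would pass 70% of its speed; a pose out of reach is approached as far as the arm can. A call is refused whole if a number of a shift passes 62.5 or a number of a turn 1, either way. A call with a gripper value outside its range is refused whole. The fingers move at their own pace and stop on an object; FORCE is the grip in N (left out, the last holds). Time passes only in rows, so rows that do not move let the fingers close. It gives the time, the measured TCP pose, the force, the opening and the grip force at its end, in the units of the state.
- readout.get_state(): the state, without advancing time (a new reading comes with each control period).
- vision.get_image(name): name is "side" or "top"; returns the picture (420x560x3 uint8, blue, green, red); there is no depth.
- vision.camera_params(name): a dict with "intrinsics" (3x3 intrinsics, pixels), "dist" ([k1, k2, p1, p2, k3] as OpenCV has them; the pictures are not rectified), "rvec" (rotation vector, rad) and "tvec" (3), from world to camera coordinates, as OpenCV has them. Camera axes: x right, y down, z forward; pixel columns grow to the right and rows downward; lengths in m; the calibration is good to about 2 mm. A picture is of the moment at which its call begins. camera_params takes no time and is no camera call.
- manip.sign_off(): hands the job in; it is judged then, once.
The state is a dict: "clock": time; "qpos": joint angles; "qd": joint speeds; "effort": joint torques, N m; "position": TCP position; "ee_rot": TCP orientation; "contact_force": force on the tool from outside, world axes, zero at the start; "moment": the same for the moment, N m; "width": finger opening in m; "gripper_force": force on a finger pad.
Only numpy, scipy, OpenCV 4.12 (cv2) and the standard library are available. Lean on these libraries where they do the work, as an engineer would, in place of code of your own. Each camera call takes 0.05 s, during which the arm holds its last target. There are 200 camera calls.

## Working session

There is one attempt and no reset: what is moved stays moved. The work goes in short steps, Python scripts to look and compute and a shell command to move; the robot and the scene stay as the last step left them, time stands still between calls to the robot, and variables do not carry over. Pictures are saved under pics/ and viewed, at most 10 in all, crops included, and the job is handed in when it is done.

```bash
ls; mkdir -p pics; cat > h.py <<'E'
import cv2, numpy as np
from rig import readout, vision, manip
from scipy.spatial.transform import Rotation as R
def cam(n):
    p=vision.camera_params(n); return np.array(p["intrinsics"],float),np.array(p["dist"],float),np.array(p["rvec"],float).ravel(),np.array(p["tvec"],float).ravel()
def ray(n,uv):
    K,d,r,t=cam(n); q=cv2.undistortPoints(np.array([[uv]],float),K,d)[0,0]
    M=R.from_rotvec(r).as_matrix(); v=M.T@np.array([q[0],q[1],1]); return -M.T@t, v/np.linalg.norm(v)
def onz(n,uv,z):
    o,v=ray(n,uv); return o+v*(z-o[2])/v[2]
def two(uv1,uv2):
    (a,u),(b,v)=ray("top",uv1),ray("side",uv2)
    s=np.linalg.lstsq(np.c_[u,-v],b-a,rcond=None)[0]; p,q=a+s[0]*u,b+s[1]*v
    return (p+q)/2, np.linalg.norm(p-q)
def proj(n,P):
    K,d,r,t=cam(n); return cv2.projectPoints(np.array(P,float).reshape(-1,3),r,t,K,d)[0].reshape(-1,2)
E
python3 - <<'E'
from h import *
for n in("top","side"):
    cv2.imwrite(f"pics/{n}0.png",vision.get_image(n)); o,v=ray(n,(280,210)); print(n,o.round(3),v.round(3))
s=readout.get_state(); print({k:np.round(s[k],3) for k in s})
E
```

```text
pics
top [0.432 0.009 1.139] [ 0.059  0.018 -0.998]
side [-0.063  0.719  0.809] [ 0.486 -0.614 -0.622]
{'clock': np.float64(0.1), 'qpos': array([-1.252,  0.277,  1.506, -0.   ,  1.361, -0.121]), 'qd': array([ 0.   , -0.001, -0.003,  0.002, -0.001,  0.   ]), 'effort': array([ 1.000e-03, -4.177e+01, -2.464e+01, -0.000e+00,  6.000e-03,
        0.000e+00]), 'position': array([ 0.245, -0.52 ,  0.231]), 'ee_rot': array([-0.001,  0.976,  0.218, -0.   ]), 'contact_force': array([ 0.561, -0.132, -0.171]), 'moment': array([ 0.067, -0.001,  0.036]), 'gripper_force': np.float64(0.0), 'width': np.float64(0.086)}
```

View pics/top0.png

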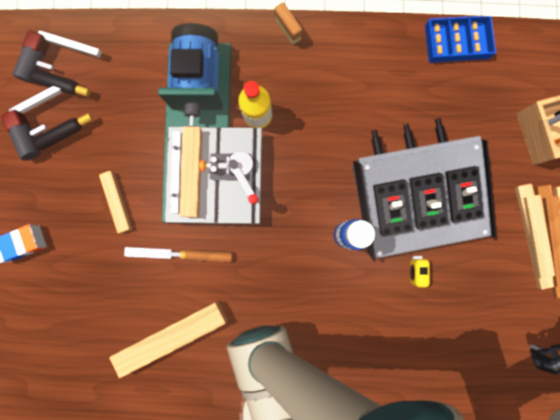

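View pics/side0.png

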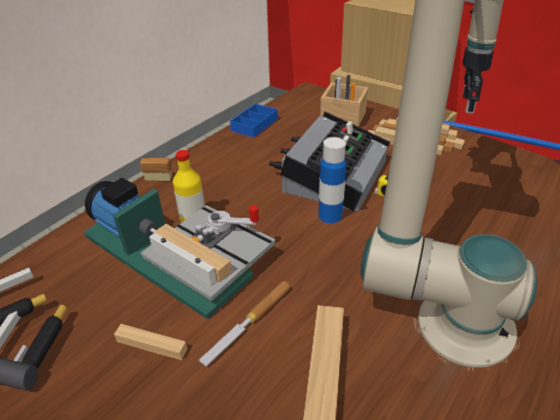

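Top view: three battens can be confused: on the work table (188,172), a small one at (115,202), a large one at (168,340). The middle-sized one is on the table. The red knob is at (252,198), the bottle cap (also red) at (251,89). The breakers are at (395,207), (432,200) and (466,190). Next is a close crop.

```bash
python3 - <<'E'
from h import *
t=cv2.imread("pics/top0.png"); k=2.7
a=cv2.resize(t[20:235,150:280],None,fx=k,fy=k,interpolation=cv2.INTER_CUBIC)
b=cv2.resize(t[120:270,350:500],None,fx=k,fy=k,interpolation=cv2.INTER_CUBIC)
c=np.zeros((a.shape[0],a.shape[1]+b.shape[1],3),np.uint8); c[:,:a.shape[1]]=a; c[:b.shape[0],a.shape[1]:]=b
s=cv2.imread("pics/side0.png")[100:190,300:390]
s=cv2.resize(s,None,fx=1.9,fy=1.9); c[b.shape[0]:b.shape[0]+s.shape[0],a.shape[1]:a.shape[1]+s.shape[1]]=s
cv2.imwrite("pics/crop0.png",c); print(c.shape,a.shape)
def blobs(n,img,name,lo,hi,amin=8):
    hsv=cv2.cvtColor(img,cv2.COLOR_BGR2HSV); m=cv2.inRange(hsv,lo,hi)
    if lo[0]==0: m|=cv2.inRange(hsv,(172,lo[1],lo[2]),(180,255,255))
    N,l,st,ce=cv2.connectedComponentsWithStats(m)
    for i in range(1,N):
        if st[i,4]>=amin: print(n,name,ce[i].round(1),st[i])
for n in("top","side"):
    im=cv2.imread(f"pics/{n}0.png")
    blobs(n,im[:, :],"red",(0,190,120),(4,255,255))
    if n=="top": blobs(n,im,"green",(50,120,60),(75,255,255))
    im2=im.copy()
    blobs(n,im,"cream",(10,15,190),(28,90,255),15)
E
```

```text
(580, 756, 3) (580, 351, 3)
top red [250.9  88.3] [243  81  15  16 182]
top red [466.  183.9] [462 182   9   4  23]
top red [429.4 190.9] [425 189   9   4  21]
top red [254.4 198.8] [252 195   5   8  18]
top red [392.6 197.8] [389 197   9   3  19]
top green [468.3 206. ] [464 204  10   5  37]
top green [432.6 212.6] [428 210  10   6  37]
top green [395.6 219.8] [391 218  10   5  33]
top cream [325.5   7.8] [   0    0  560   20 1362]
top cream [185.4 174.6] [178 126  21  93 698]
top cream [194.6 173.2] [192 132   6  74 165]
top cream [113.3 200.5] [101 173  26  57 462]
top cream [471.3 189.7] [466 186  11   7  22]
top cream [539.3 233.9] [ 520  186   34  101 1094]
top cream [433.3 203. ] [430 201  11   7  21]
top cream [208.5 326.3] [191 318  31  19  99]
top cream [245.5 365.2] [228 336  50  55 940]
top cream [138.  350.9] [118 342  39  20 102]
top cream [160.1 349. ] [150 344  22  10  41]
top cream [129.9 361.7] [116 354  32  16  93]
top cream [132.  367.9] [119 359  32  17  72]
top cream [263.  407.6] [ 242  391   49   29 1002]
side red [304.1  40.9] [ 268    0   81   91 6090]
side red [516.   72.2] [  447     0   113   143 11024]
side red [474.   93.8] [473  92   3   4  10]
side red [531.5 147.8] [483 135  77  25 423]
side red [181.9 155.1] [176 150  13  11 110]
side red [253.5 212.9] [249 205  10  17 137]
side cream [394.3 254.5] [ 369  234   52   38 1070]
side cream [182.2 248.5] [166 239  31  19  37]
side cream [444.4 264.7] [428 250  35  30 692]
side cream [208.  263.5] [202 260  13   8  18]
side cream [529.3 285.4] [528 280   3  11  18]
side cream [522.4 285.4] [521 282   4   7  16]
side cream [472.2 346.3] [444 337  58  17 148]
side cream [440.8 349.5] [434 344  14  11  35]
side cream [497.2 358.2] [491 355  14   7  28]
side cream [475.2 362. ] [464 361  22   3  40]
```

View pics/crop0.png

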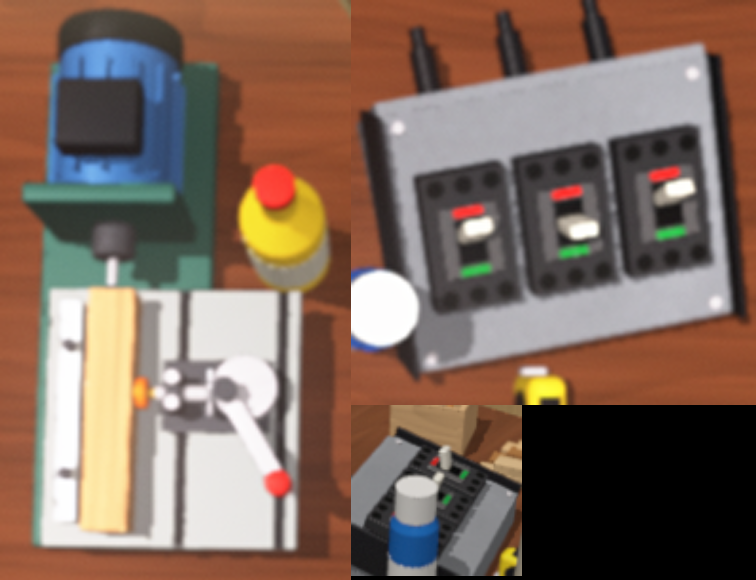

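The crop shows that the middle breaker is the tripped one: its tip is at about (435,205), well below the red mark, while the outer two sit close to theirs. The knob is at (253,199), the pivot near (234,164), and the orange pad rests just off the batten.

```bash
python3 - <<'E'
from h import *
A=lambda u,v:(u/2.7+150-.3,v/2.7+20-.3); B=lambda u,v:((u-351)/2.7+350-.3,v/2.7+120-.3)
print("table TL TR BL BR")
T=[onz("top",A(*p),.06) for p in((48,289),(300,290),(40,547),(297,550))]
for p in T: print(p.round(4))
d=lambda i,j:np.linalg.norm(T[i]-T[j]).round(4)
print("sizes",d(0,1),d(2,3),d(0,2),d(1,3))
for (i,j,w) in((0,2,0),(1,3,0),(0,1,90),(2,3,90)):
    v=T[i]-T[j]; print("yaw",np.degrees(np.arctan2(v[1],v[0]))-w)
print("knob two",two((253.6,199.2),(253.5,212.9)), "top@.14",onz("top",(253.4,198.9),.138))
print("pivot cap crop",onz("top",A(226,390),.12),onz("top",A(226,390),.10))
print("batten top corners z.096",[onz("top",A(*p),.096).round(4) for p in((88,289),(136,289),(82,526),(130,530))])
print("fence",[onz("top",A(*p),.105).round(4) for p in((58,300),(84,300),(52,520),(77,520))])
# desk: triangulate nothing; corner discs & marks with guess heights
r=[onz("top",p,.125) for p in((392.6,197.8),(429.4,190.9),(466.,183.9))]
g=[onz("top",p,.108) for p in((395.6,219.8),(432.6,212.6),(468.3,206.))]
for p in r+g: print(p.round(4))
for a in(r,g):
    v=a[0]-a[2]; print("deskyaw",np.degrees(np.arctan2(v[1],v[0]))-90,np.linalg.norm(v))
print("tip mid",onz("top",B(584,229),.139)); print("tips l r",onz("top",B(481,226),.145),onz("top",B(684,187),.145))
print("base corners desk face",[onz("top",B(*p),z).round(4) for p,z in(((375,106),.114),((704,44),.114),((418,375),.055),((744,315),.055))])
print("spray",onz("top",B(382,308),.23),"glue",onz("top",A(273,186),.21),"tape",onz("top",B(543,390),.06))
E
```

```text
table TL TR BL BR
[0.6903 0.3056 0.06  ]
[0.6939 0.0795 0.06  ]
[0.4593 0.3021 0.06  ]
[0.4626 0.0754 0.06  ]
sizes 0.2261 0.2268 0.231 0.2313
yaw 0.8610125735933846
yaw 1.0325510119741774
yaw 0.8960760806641019
yaw 0.8254033054525394
knob two (array([0.51533886, 0.08732507, 0.12324938]), np.float64(0.002171642909831872)) top@.14 [0.51392258 0.08598841 0.138     ]
pivot cap crop [0.59295562 0.13495506 0.12      ] [0.59611904 0.1374327  0.1       ]
batten top corners z.096 [array([0.6823, 0.2607, 0.096 ]), array([0.6831, 0.219 , 0.096 ]), array([0.4772, 0.257 , 0.096 ]), array([0.4749, 0.2157, 0.096 ])]
fence [array([0.6701, 0.2841, 0.105 ]), array([0.6705, 0.2616, 0.105 ]), array([0.4813, 0.2806, 0.105 ]), array([0.4818, 0.2593, 0.105 ])]
[ 0.5252 -0.2233  0.125 ]
[ 0.5427 -0.306   0.125 ]
[ 0.5607 -0.3892  0.125 ]
[ 0.477  -0.2345  0.108 ]
[ 0.4953 -0.3187  0.108 ]
[ 0.5124 -0.4009  0.108 ]
deskyaw 12.095811822481238 0.1695966682831389
deskyaw 12.001315286536652 0.1701871840830865
tip mid [ 0.51143698 -0.31640904  0.139     ]
tips l r [ 0.51130835 -0.23037422  0.145     ] [ 0.54735512 -0.39700332  0.145     ]
base corners desk face [array([ 0.6126, -0.1479,  0.114 ]), array([ 0.6737, -0.4281,  0.114 ]), array([ 0.3864, -0.1979,  0.055 ]), array([ 0.4454, -0.4875,  0.055 ])]
spray [ 0.44218165 -0.13733032  0.23      ] glue [0.7389363  0.09305924 0.21      ] tape [ 0.37603449 -0.30657324  0.06      ]
```

Scales agree with the given sizes: the table comes out at 226x231 mm, the knob is 95 mm from the pivot, and the joint is about 0.28. I'll lift clear of the spray can and move above the knob.

```bash
cat >> h.py <<'E'
def togo(p,yaw=None):
    "tool-frame mm shift to world p, and tool-z turn units to bring tool x to world angle yaw (deg)"
    s=readout.get_state(); Q=R.from_quat(np.roll(s["ee_rot"],-1)); m=Q.as_matrix()
    a=np.degrees(np.arctan2(m[1,0],m[0,0]))
    print("t",round(s["clock"],2),"pos",np.round(s["position"],4),"toolx deg",a.round(2),"tilt",m[2,:].round(3),"F",np.round(s["contact_force"],1),"w",round(s["width"],4))
    if p is not None: print("shift mm",(m.T@(np.array(p)-s["position"])*1000).round(1))
    if yaw is not None: print("turn z units",((a-yaw)/6).round(2))
E
python3 -m handwheel '[[[0,0,-55],[0,0,0],0],[[0,0,-55],[0,0,0],0],[[42,-36,0],[0,0,0],0],[[42,-36,0],[0,0,0],0],[[42,-36,0],[0,0,0],0],[[42,-36,0],[0,0,0],0],[[42,-36,0],[0,0,0],0],[[42,-36,0],[0,0,0],0],[[42,-36,0],[0,0,0],0],[[42,-36,0],[0,0,0],0],[[42,-36,0],[0,0,0],0],[[42,-36,0],[0,0,0],0],[[42,-36,0],[0,0,0],0],[[42,-36,0],[0,0,0],0],[[0,0,0],[0,0,-1],0],[[0,0,0],[0,0,-1],0],[[0,0,0],[0,0,-1],0],[[0,0,0],[0,0,-1],0],[[0,0,0],[0,0,0],0]]' 20
python3 -c "
from h import *
togo((.5145,.0865,.16),50)"
```

```text
clock: 2.48
position: [0.5167, 0.0852, 0.3408]
ee_rot: [-0.0, 0.909, 0.416, -0.0]
contact_force: [-0.3, 0.6, -0.1]
width: 0.0426
gripper_force: 0.0
t 2.48 pos [0.5167 0.0852 0.3408] toolx deg 49.13 tilt [-0.001 -0.001 -1.   ] F [-0.3  0.6 -0.1] w 0.0426
shift mm [ -0.3  -2.4 180.8]
turn z units -0.14
```

```bash
python3 -m handwheel '[[[0,-2,45],[0,0,0],0],[[0,0,45],[0,0,0],0],[[0,0,45],[0,0,0],0],[[0,0,40],[0,0,0],0],[[0,0,15],[0,0,0],0],[[0,0,15],[0,0,0],0],[[0,0,15],[0,0,0],0],[[0,0,14],[0,0,0],0],[[0,0,0],[0,0,0],0],[[0,0,0],[0,0,0],0]]' 20
python3 - <<'E'
from h import *
togo((.5145,.0865,.106))
a=cv2.resize(vision.get_image("top")[120:240,160:290],None,fx=4,fy=4,interpolation=cv2.INTER_CUBIC)
im=vision.get_image("side"); cv2.imwrite("pics/s1full.png",im); b=cv2.resize(im[130:300,120:300],None,fx=1.5,fy=1.5)
c=np.zeros((480,520+270,3),np.uint8); c[:,:520]=a; c[:255,520:]=b; cv2.imwrite("pics/grab.png",c)
E
```

```text
clock: 3.72
position: [0.5159, 0.0865, 0.1077]
ee_rot: [0.0, 0.909, 0.416, 0.0]
contact_force: [0.0, -0.2, 0.7]
width: 0.0425
gripper_force: 0.0
t 3.73 pos [0.5159 0.0865 0.1077] toolx deg 49.2 tilt [ 0.001  0.001 -1.   ] F [ 0.  -0.2  0.7] w 0.0425
shift mm [-0.9 -1.   1.7]
```

View pics/grab.png

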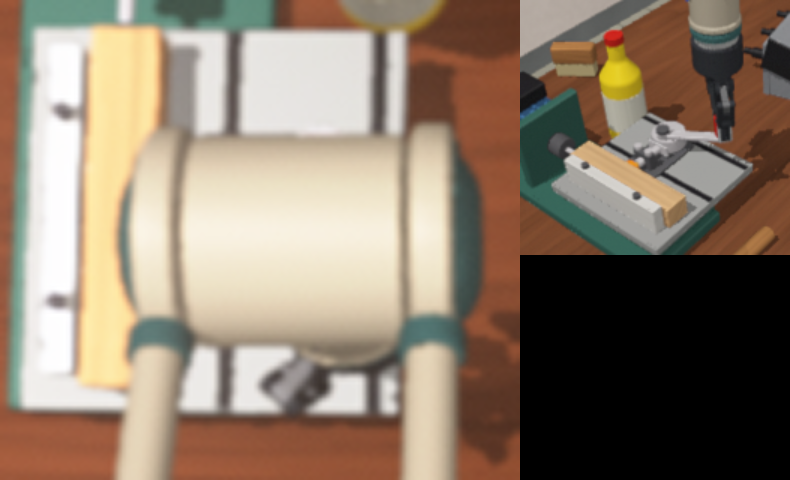

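The side view at (200,195) shows the knob between the fingers, clear of the lever. The top view is blocked by the wrist. Now I'll grip.

```bash
python3 -m handwheel '[[[0,0,1],[0,0,0],1],[[0,0,0],[0,0,0],1],[[0,0,0],[0,0,0],1],[[0,0,0],[0,0,0],1],[[0,0,0],[0,0,0],1]]' 25
python3 - <<'E'
from h import *
togo(None)
P=np.array([.595,.137]); s=readout.get_state(); k=s["position"][:2]-P; print("r",np.linalg.norm(k),"ang",np.degrees(np.arctan2(k[1],k[0]))%360)
Q=R.from_quat(np.roll(s["ee_rot"],-1)).as_matrix()
a0=np.arctan2(k[1],k[0]); r=np.linalg.norm(k)
pts=[np.r_[P+r*np.array([np.cos(a0+np.radians(d)),np.sin(a0+np.radians(d))]),0] for d in range(0,61,3)]
print((np.diff(pts,axis=0)@Q*1000).round(1).tolist())
E
```

```text
clock: 4.45
position: [0.5159, 0.0864, 0.1067]
ee_rot: [0.0, 0.909, 0.416, 0.001]
contact_force: [0.8, -0.2, 4.4]
width: 0.0214
gripper_force: 25.9
t 4.45 pos [0.5159 0.0864 0.1067] toolx deg 49.2 tilt [ 0.001  0.001 -1.   ] F [ 0.8 -0.2  4.4] w 0.0214
r 0.09386985927895307 ang 212.60060222166877
[[-1.3, 4.7, 0.0], [-1.0, 4.8, 0.0], [-0.8, 4.9, 0.0], [-0.5, 4.9, 0.0], [-0.3, 4.9, 0.0], [-0.0, 4.9, 0.0], [0.2, 4.9, 0.0], [0.5, 4.9, 0.0], [0.8, 4.9, 0.0], [1.0, 4.8, 0.0], [1.3, 4.7, 0.0], [1.5, 4.7, 0.0], [1.8, 4.6, 0.0], [2.0, 4.5, 0.0], [2.2, 4.4, 0.0], [2.5, 4.3, 0.0], [2.7, 4.1, 0.0], [2.9, 4.0, 0.0], [3.1, 3.8, 0.0], [3.3, 3.7, 0.0]]
```

```bash
python3 -m handwheel '[[[0,0,-1.5],[0,0,0],1],[[-1.3,4.7,0],[0,0,0],1],[[-1,4.8,0],[0,0,0],1],[[-0.8,4.9,0],[0,0,0],1],[[-0.5,4.9,0],[0,0,0],1],[[-0.3,4.9,0],[0,0,0],1],[[0,4.9,0],[0,0,0],1],[[0.2,4.9,0],[0,0,0],1],[[0.5,4.9,0],[0,0,0],1],[[0,0,0],[0,0,0],1]]' 
cat > st.py <<'E'
from h import *
import sys
togo(None); P=np.array([.595,.137]); s=readout.get_state(); k=s["position"][:2]-P
a=np.arctan2(k[1],k[0]); F=np.array(s["contact_force"])[:2]
q=np.degrees(a)%360-195.9
print("r",np.linalg.norm(k).round(4),"joint deg",q.round(2),"travel",(16*(1-np.cos(np.radians(q)))).round(2),"Ftan",(F@[-np.sin(a),np.cos(a)]).round(2),"Frad",(F@[np.cos(a),np.sin(a)]).round(2))
im=vision.get_image("side"); cv2.imwrite(f"pics/{sys.argv[1]}.png",im)
hsv=cv2.cvtColor(im,cv2.COLOR_BGR2HSV)[220:260,170:225]; m=cv2.inRange(hsv,(8,200,150),(17,255,255))
ys,xs=np.nonzero(m); print("orange n",len(xs),(xs.mean()+170).round(2),(ys.mean()+220).round(2)) if len(xs) else print("none")
E
python3 st.py side_a; python3 - <<'E'
from h import *
im=cv2.imread("pics/s1full.png");hsv=cv2.cvtColor(im,cv2.COLOR_BGR2HSV)[220:260,170:225]; m=cv2.inRange(hsv,(8,200,150),(17,255,255))
ys,xs=np.nonzero(m); print("start",len(xs),xs.mean()+170,ys.mean()+220)
E
```

```text
clock: 5.7
position: [0.537, 0.0576, 0.1066]
ee_rot: [-0.002, 0.909, 0.417, -0.006]
contact_force: [-7.9, -1.8, 4.7]
width: 0.0214
gripper_force: 27.0
t 5.7 pos [0.537  0.0576 0.1066] toolx deg 49.29 tilt [-0.01  -0.008 -1.   ] F [-7.9 -1.8  4.7] w 0.0214
r 0.0984 joint deg 37.94 travel 3.38 Ftan -5.37 Frad 6.11
orange n 6 194.0 238.67
start 8 194.625 238.25
```

```bash
python3 -m handwheel '[[[-1.5,0,0],[0,0,0],1],[[0.8,4.9,0],[0,0,0],1],[[1,4.8,0],[0,0,0],1],[[0,0,0],[0,0,0],1]]' >/dev/null
python3 st.py side_b
python3 -m handwheel '[[[1.3,4.7,0],[0,0,0],1],[[1.5,4.7,0],[0,0,0],1],[[0,0,0],[0,0,0],1]]' >/dev/null
python3 st.py side_c
```

```text
t 6.25 pos [0.5446 0.0514 0.1066] toolx deg 49.3 tilt [-0.01  -0.008 -1.   ] F [-7.5 -2.5  2.7] w 0.0214
r 0.0993 joint deg 43.62 travel 4.42 Ftan -5.22 Frad 6.02
orange n 6 193.83 239.0
t 6.67 pos [0.5542 0.0475 0.1065] toolx deg 49.3 tilt [-0.009 -0.007 -1.   ] F [-6.2 -2.   2.7] w 0.021
r 0.0984 joint deg 49.57 travel 5.62 Ftan -4.84 Frad 4.39
orange n 6 193.33 239.17
```

```bash
python3 -m handwheel '[[[0,0,0],[0,0,0],0],[[0,0,0],[0,0,0],0],[[0,0,0],[0,0,0],0],[[0,0,-30],[0,0,0],0],[[0,0,-40],[0,0,0],0],[[-33,28,0],[0,0,0],0],[[-33,28,0],[0,0,0],0],[[-33,28,0],[0,0,0],0],[[0,0,0],[0,0,0],0]]'
cat > look.py <<'E'
from h import *
import sys
def edge(im,rows,c0,c1):   # subpixel strongest-gradient columns
    pass
A=cv2.imread("pics/top0.png"); B=vision.get_image("top"); cv2.imwrite(f"pics/{sys.argv[1]}.png",B)
def orange(im):
    hsv=cv2.cvtColor(im,cv2.COLOR_BGR2HSV)[155:175,195:212]; w=((hsv[...,0]>=5)&(hsv[...,0]<=17)&(hsv[...,1]>150))*1.0
    w*=hsv[...,1]; Y,X=np.mgrid[155:175,195:212]; return (w>0).sum(),round((X*w).sum()/w.sum(),2),round((Y*w).sum()/w.sum(),2)
print("orange",orange(A),orange(B))
# batten shift by phase correlation between its upper and lower parts (free of pad)
for n,(r0,r1) in {"up":(128,155),"lo":(180,212)}.items():
    res=[]
    f=lambda im:np.float32(cv2.cvtColor(im,cv2.COLOR_BGR2HSV)[r0:r1,165:215,1])
    tpl=f(A)[2:-2,10:42]; m=cv2.matchTemplate(f(B),tpl,cv2.TM_CCOEFF_NORMED); _,v,_,l=cv2.minMaxLoc(m)
    x=l[0]; r=m[l[1]]; d=0.5*(r[x-1]-r[x+1])/(r[x-1]-2*r[x]+r[x+1]); print("batten",n,round(x+d-10,2),round(v,3))
hsv=cv2.cvtColor(B,cv2.COLOR_BGR2HSV); m=cv2.inRange(hsv,(0,190,120),(6,255,255))|cv2.inRange(hsv,(172,190,120),(180,255,255)); m[:140]=0; m[:,300:]=0; m[:,:200]=0
ys,xs=np.nonzero(m); print("knob px",xs.mean(),ys.mean(),len(xs)); k=onz("top",(xs.mean()-.8,ys.mean()),.138)
a=np.degrees(np.arctan2(k[1]-.137,k[0]-.595))%360-195.9; print(k.round(4),"r",np.hypot(k[0]-.595,k[1]-.137).round(4),"joint",a.round(2),"travel",(16*(1-np.cos(np.radians(a)))).round(2))
c=np.hstack([cv2.resize(i[125:225,165:270],None,fx=3.7,fy=3.7,interpolation=cv2.INTER_CUBIC) for i in (A,B)]); cv2.imwrite(f"pics/{sys.argv[1]}_c.png",c)
E
python3 look.py top1
```

```text
clock: 7.85
position: [0.5584, -0.0841, 0.1778]
ee_rot: [0.001, 0.91, 0.415, 0.0]
contact_force: [-0.3, 0.9, -0.4]
width: 0.0428
gripper_force: 0.0
orange (np.int64(47), np.float64(201.7), np.float64(165.24)) (np.int64(51), np.float64(200.16), np.float64(165.13))
batten up -1.16 0.969
batten lo -0.79 0.972
knob px 270.468085106383 180.4255319148936 47
[0.5557 0.0513 0.138 ] r 0.0943 joint 49.46 travel 5.6
```

View pics/top1_c.png

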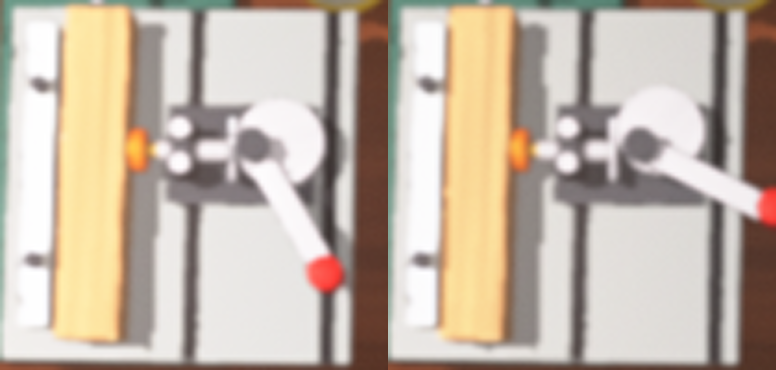

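The batten has closed onto the fence: its left edge meets the fence in the right half, at column 443. The knob at (270,180) gives joint 49.5 deg. The pad has moved about 3.6 mm of the plunger's 5 mm, so it is squeezed about 1.3 mm. I'll re-grip and turn further.

```bash
python3 -m handwheel '[[[34,-30,0],[0,0,0],0],[[34,-30,0],[0,0,0],0],[[33,-31,0],[0,0,0],0],[[0,0,30],[0,0,0],0],[[0,0,25],[0,0,0],0],[[0,0,14],[0,0,0],0],[[0,0,0],[0,0,0],1],[[0,0,0],[0,0,0],1],[[0,0,0],[0,0,0],1],[[0,0,0],[0,0,0],1]]' 25
python3 st.py side_d
python3 -m handwheel '[[[1.5,4.7,0],[0,0,0],1],[[1.8,4.6,0],[0,0,0],1],[[2,4.5,0],[0,0,0],1],[[0,0,0],[0,0,0],1]]'
python3 st.py side_e
```

```text
clock: 9.15
position: [0.5555, 0.0541, 0.1087]
ee_rot: [0.0, 0.909, 0.416, 0.0]
contact_force: [2.8, -2.8, -9.5]
width: 0.0212
gripper_force: 25.7
t 9.15 pos [0.5555 0.0541 0.1087] toolx deg 49.18 tilt [-0.     0.001 -1.   ] F [ 2.8 -2.8 -9.5] w 0.0212
r 0.0918 joint deg 48.6 travel 5.42 Ftan 3.74 Frad 1.27
orange n 6 193.67 239.33
clock: 9.7
position: [0.5655, 0.0497, 0.1085]
ee_rot: [-0.002, 0.909, 0.417, -0.004]
contact_force: [-6.0, -3.0, -2.7]
width: 0.0212
gripper_force: 26.6
t 9.7 pos [0.5655 0.0497 0.1085] toolx deg 49.25 tilt [-0.005 -0.006 -1.   ] F [-6.  -3.  -2.7] w 0.0212
r 0.0922 joint deg 55.42 travel 6.92 Ftan -4.71 Frad 4.75
orange n 6 193.33 239.17
```

```bash
python3 -m handwheel '[[[2.2,4.4,0],[0,0,0],1],[[0,0,0],[0,0,0],1],[[0,0,0],[0,0,0],0],[[0,0,0],[0,0,0],0],[[0,0,0],[0,0,0],0],[[0,0,-30],[0,0,0],0],[[0,0,-40],[0,0,0],0],[[-33,28,0],[0,0,0],0],[[-33,28,0],[0,0,0],0],[[-33,28,0],[0,0,0],0],[[0,0,0],[0,0,0],0]]'
python3 look.py top2
python3 - <<'E'
from h import *
# stem profile: brightness/colour along the plunger line at rows 163-167
for n in("top0","top1","top2"):
    im=cv2.imread(f"pics/{n}.png"); h=cv2.cvtColor(im,cv2.COLOR_BGR2HSV)
    print(n,"S",h[164:167,196:216,1].mean(0).astype(int).tolist()); print("   V",h[164:167,196:216,2].mean(0).astype(int).tolist())
E
```

```text
clock: 11.12
position: [0.5733, -0.0843, 0.1791]
ee_rot: [0.001, 0.91, 0.415, 0.0]
contact_force: [0.7, 0.2, 0.1]
width: 0.0432
gripper_force: 0.0
orange (np.int64(47), np.float64(201.7), np.float64(165.24)) (np.int64(51), np.float64(199.97), np.float64(165.03))
batten up -1.17 0.968
batten lo -0.82 0.972
knob px 272.46938775510205 175.51020408163265 49
[0.5667 0.0472 0.138 ] r 0.0942 joint 56.63 travel 7.2
top0 S [87, 98, 125, 164, 179, 182, 184, 185, 170, 147, 107, 46, 10, 5, 11, 15, 14, 14, 16, 19]
   V [253, 251, 241, 245, 253, 254, 253, 242, 208, 202, 231, 243, 246, 243, 229, 198, 182, 181, 174, 150]
top1 S [114, 144, 175, 187, 188, 190, 179, 154, 111, 53, 15, 5, 5, 7, 12, 14, 14, 14, 15, 17]
   V [243, 234, 242, 250, 251, 240, 206, 190, 217, 236, 240, 240, 240, 236, 216, 184, 169, 168, 160, 139]
top2 S [117, 146, 177, 186, 189, 190, 173, 124, 67, 22, 6, 5, 5, 7, 13, 14, 14, 14, 14, 17]
   V [241, 232, 242, 250, 250, 236, 197, 187, 219, 236, 239, 239, 239, 235, 215, 183, 169, 167, 160, 139]
```

```bash
cat > edge.py <<'E'
from h import *
import sys
def cross(p,lev,x0):
    for i in range(len(p)-1):
        if p[i]>=lev>p[i+1]: return x0+i+(p[i]-lev)/(p[i]-p[i+1])
for n in sys.argv[1:]:
    h=cv2.cvtColor(cv2.imread(f"pics/{n}.png"),cv2.COLOR_BGR2HSV).astype(float); b=cv2.imread(f"pics/{n}.png").astype(float); ch=b[...,2]-b[...,0]
    out=[]
    for r in range(159,172):
        p=ch[r,200:214]; out.append([r,round(cross(p,70,200) or 0,2)])
    print(n,out)
E
python3 edge.py top0 top1 top2
```

```text
top0 [[159, np.float64(202.85)], [160, np.float64(204.32)], [161, np.float64(204.65)], [162, np.float64(204.75)], [163, np.float64(205.32)], [164, np.float64(206.45)], [165, np.float64(206.52)], [166, np.float64(206.56)], [167, np.float64(205.68)], [168, np.float64(204.89)], [169, np.float64(204.72)], [170, np.float64(204.41)], [171, np.float64(203.2)]]
top1 [[159, np.float64(201.05)], [160, np.float64(202.59)], [161, np.float64(202.93)], [162, np.float64(203.1)], [163, np.float64(203.53)], [164, np.float64(204.46)], [165, np.float64(204.61)], [166, np.float64(204.56)], [167, np.float64(203.67)], [168, np.float64(203.0)], [169, np.float64(202.85)], [170, np.float64(202.59)], [171, np.float64(201.24)]]
top2 [[159, np.float64(201.0)], [160, np.float64(202.57)], [161, np.float64(202.91)], [162, np.float64(203.02)], [163, np.float64(203.17)], [164, np.float64(203.55)], [165, np.float64(203.71)], [166, np.float64(203.62)], [167, np.float64(203.24)], [168, np.float64(202.97)], [169, np.float64(202.86)], [170, np.float64(202.6)], [171, np.float64(201.26)]]
```

The edge measurement works: the pad has been seated since the first look, and its squeeze is about 2.4 mm at 56.6 deg. Half way (4 mm) needs about 63 deg.

```bash
python3 -m handwheel '[[[32,-30,0],[0,0,0],0],[[31,-30,0],[0,0,0],0],[[31,-30,0],[0,0,0],0],[[0,0,30],[0,0,0],0],[[0,0,25],[0,0,0],0],[[0,0,15],[0,0,0],0],[[0,0,0],[0,0,0],1],[[0,0,0],[0,0,0],1],[[0,0,0],[0,0,0],1],[[0,0,0],[0,0,0],1]]' 25
python3 st.py side_f
python3 -m handwheel '[[[2.4,5.2,0],[0,0,0],1],[[2.8,5,0],[0,0,0],1],[[3,4.9,0],[0,0,0],1],[[0,0,0],[0,0,0],1]]' >/dev/null
python3 st.py side_g
```

```text
clock: 12.42
position: [0.5663, 0.0481, 0.1086]
ee_rot: [0.0, 0.909, 0.416, -0.0]
contact_force: [2.7, -2.1, -8.3]
width: 0.021
gripper_force: 25.9
t 12.43 pos [0.5663 0.0481 0.1086] toolx deg 49.18 tilt [-0.  0. -1.] F [ 2.7 -2.1 -8.3] w 0.021
r 0.0935 joint deg 56.2 travel 7.1 Ftan 3.21 Frad 1.18
orange n 5 193.2 239.2
t 12.97 pos [0.5792 0.0455 0.1086] toolx deg 49.26 tilt [-0.005 -0.007 -1.   ] F [-7.3 -0.8 -1.6] w 0.0211
r 0.0929 joint deg 64.31 travel 9.06 Ftan -7.02 Frad 2.04
orange n 4 192.75 239.0
```

```bash
python3 -m handwheel '[[[0,0,0],[0,0,0],0],[[0,0,0],[0,0,0],0],[[0,0,0],[0,0,0],0],[[0,0,-40],[0,0,0],0],[[0,0,-55],[0,0,0],0],[[0,0,-55],[0,0,0],1],[[-33,28,-20],[0,0,0],1],[[-33,28,0],[0,0,0],1],[[-33,28,0],[0,0,0],1],[[-33,28,0],[0,0,0],1],[[0,0,0],[0,0,1],1],[[0,0,0],[0,0,1],1],[[0,0,0],[0,0,1],1],[[0,0,0],[0,0,1],1],[[0,0,0],[0,0,1],1],[[0,0,0],[0,0,1],1],[[0,0,0],[0,0,0.2],1],[[0,0,0],[0,0,0],1]]'
python3 look.py top3; python3 edge.py top0 top3
python3 -c "
from h import *
c=np.array([np.cos(np.radians(12.05)),np.sin(np.radians(12.05)),0]); tip=np.array([.5114,-.3164,0])
piv=tip+.0119*c; print('pivot',piv.round(4)); togo(np.r_[(piv+.016*c)[:2],.16],12)"
```

```text
clock: 15.28
position: [0.5816, -0.1283, 0.279]
ee_rot: [0.0, 0.994, 0.105, 0.0]
contact_force: [-0.5, 0.2, 0.0]
width: 0.0002
gripper_force: 0.0
orange (np.int64(47), np.float64(201.7), np.float64(165.24)) (np.int64(53), np.float64(199.9), np.float64(165.04))
batten up -1.2 0.963
batten lo -0.84 0.968
knob px 273.57377049180326 171.37704918032787 61
[0.576 0.045 0.138] r 0.0939 joint 62.43 travel 8.59
top0 [[159, np.float64(202.85)], [160, np.float64(204.32)], [161, np.float64(204.65)], [162, np.float64(204.75)], [163, np.float64(205.32)], [164, np.float64(206.45)], [165, np.float64(206.52)], [166, np.float64(206.56)], [167, np.float64(205.68)], [168, np.float64(204.89)], [169, np.float64(204.72)], [170, np.float64(204.41)], [171, np.float64(203.2)]]
top3 [[159, np.float64(200.56)], [160, np.float64(202.53)], [161, np.float64(202.88)], [162, np.float64(202.91)], [163, np.float64(202.82)], [164, np.float64(202.83)], [165, np.float64(202.88)], [166, np.float64(202.89)], [167, np.float64(202.88)], [168, np.float64(202.86)], [169, np.float64(202.82)], [170, np.float64(202.54)], [171, np.float64(201.16)]]
pivot [ 0.523  -0.3139  0.    ]
t 15.32 pos [ 0.5815 -0.1283  0.2789] toolx deg 12.06 tilt [ 0.  0. -1.] F [ 0.2 -0.6 -0.2] w -0.0001
shift mm [-80.  169.3 118.9]
turn z units 0.01
```

The clamp is done: about 62.5 deg, squeeze about 3.8 mm, batten steady. Next I'll move behind the middle lever.

```bash
python3 -m handwheel '[[[-20,42,0],[0,0,0],1],[[-20,42,0],[0,0,0],1],[[-20,42,0],[0,0,0],1],[[-20,43,0],[0,0,0],1],[[0,0,40],[0,0,0],1],[[0,0,40],[0,0,0],1],[[0,0,38],[0,0,0],1],[[0,0,0],[0,0,0],1]]'
python3 - <<'E'
from h import *
togo((.5386,-.3106,.122),12)
im=vision.get_image("top"); s=vision.get_image("side"); cv2.imwrite("pics/d_t.png",im); cv2.imwrite("pics/d_s.png",s)
c=np.hstack([cv2.resize(im[120:270,340:500],None,fx=2.4,fy=2.4,interpolation=cv2.INTER_CUBIC),cv2.resize(s[90:240,270:430],None,fx=2.4,fy=2.4,interpolation=cv2.INTER_CUBIC)])
cv2.imwrite("pics/d.png",c)
E
```

```text
clock: 16.32
position: [0.5364, -0.3089, 0.1578]
ee_rot: [-0.002, 0.994, 0.105, -0.003]
contact_force: [-1.0, 0.9, 0.2]
width: -0.0004
gripper_force: 0.0
t 16.32 pos [ 0.5364 -0.3089  0.1578] toolx deg 12.03 tilt [-0.005 -0.005 -1.   ] F [-1.   0.9  0.2] w -0.0004
shift mm [ 2.   2.3 35.7]
turn z units 0.0
```

View pics/d.png

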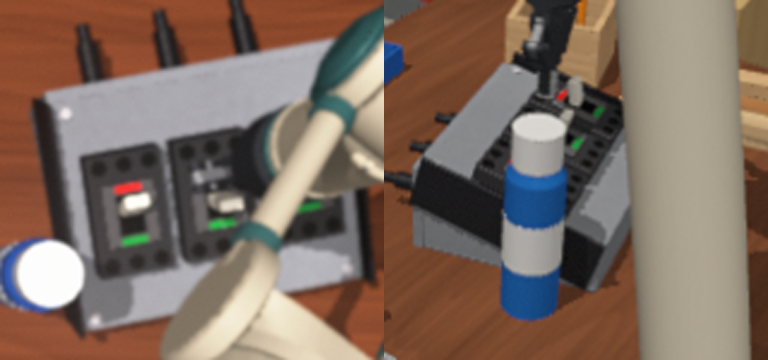

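The picture shows the closed fingers over the red-mark end of the middle breaker at crop (210,175), with the cream lever in front at (228,203). Spray can and neighbours are clear. I'll descend and start pushing to off.

```bash
python3 -m handwheel '[[[2,2,18],[0,0,0],1],[[0,0,17],[0,0,0],1],[[0,0,0],[0,0,0],1]]'
python3 -m handwheel '[[[-5,0,0],[0,0,0],1],[[-5,0,0],[0,0,0],1],[[-5,0,0],[0,0,0],1],[[0,0,0],[0,0,0],1]]'
python3 -c "
from h import *
s=togo((.523,-.3139,.122),12)"
```

```text
clock: 16.8
position: [0.5396, -0.3109, 0.1239]
ee_rot: [-0.001, 0.995, 0.105, -0.001]
contact_force: [-0.4, 0.3, -0.1]
width: -0.0001
gripper_force: 0.0
clock: 17.3
position: [0.5255, -0.3151, 0.1262]
ee_rot: [0.0, 0.995, 0.104, -0.0]
contact_force: [0.4, -0.3, -0.9]
width: 0.0002
gripper_force: 0.0
t 17.3 pos [ 0.5255 -0.3151  0.1262] toolx deg 11.97 tilt [-0.  0. -1.] F [ 0.4 -0.3 -0.9] w 0.0002
shift mm [-2.2 -1.7  4.2]
turn z units -0.0
```

```bash
python3 -m handwheel '[[[-4,0,3],[0,0,0],1],[[-3,0,0],[0,0,0],1],[[0,0,0],[0,0,0],1]]'
python3 -m handwheel '[[[-3,0,0],[0,0,0],1],[[0,0,0],[0,0,0],1]]'
python3 -m handwheel '[[[-3,0,0],[0,0,0],1],[[0,0,0],[0,0,0],1]]'
```

```text
clock: 17.68
position: [0.5218, -0.3164, 0.1236]
ee_rot: [0.001, 0.995, 0.104, 0.003]
contact_force: [5.4, 2.6, 1.2]
width: -0.0001
gripper_force: 2.7
clock: 17.92
position: [0.5195, -0.317, 0.1236]
ee_rot: [0.001, 0.995, 0.104, 0.004]
contact_force: [7.5, 1.8, 0.3]
width: -0.0002
gripper_force: 2.9
clock: 18.18
position: [0.5178, -0.3175, 0.124]
ee_rot: [0.001, 0.995, 0.104, 0.005]
contact_force: [9.2, 2.9, 1.3]
width: 0.0001
gripper_force: 3.9
```

```bash
python3 -m handwheel '[[[-4,0,0],[0,0,0],1],[[0,0,0],[0,0,0],1]]'
python3 -m handwheel '[[[-4,0,0],[0,0,0],1],[[0,0,0],[0,0,0],1]]'
python3 -m handwheel '[[[-4,0,0],[0,0,0],1],[[0,0,0],[0,0,0],1]]'
```

```text
clock: 18.42
position: [0.517, -0.3181, 0.125]
ee_rot: [0.001, 0.995, 0.104, 0.008]
contact_force: [15.3, 5.5, 2.4]
width: -0.0
gripper_force: 6.5
clock: 18.68
position: [0.5161, -0.3188, 0.1261]
ee_rot: [0.002, 0.995, 0.103, 0.012]
contact_force: [19.7, 7.0, 4.5]
width: -0.0004
gripper_force: 9.4
clock: 18.92
position: [0.5153, -0.3196, 0.1272]
ee_rot: [0.003, 0.995, 0.103, 0.015]
contact_force: [25.1, 8.4, 5.5]
width: 0.0001
gripper_force: 11.4
```

It stalls against the off stop at 26 N, as intended. I'll back off, lift over and go round to the front side.

```bash
python3 -m handwheel '[[[22,0,0],[0,0,0],1],[[0,0,-30],[0,0,0],1],[[0,0,-30],[0,0,0],1],[[-25,0,0],[0,0,0],1],[[-25,0,0],[0,0,0],1],[[-20,0,0],[0,0,0],1],[[0,0,0],[0,0,0],1]]'
python3 - <<'E'
from h import *
togo((.4692,-.3254,.120),12)
im=vision.get_image("top"); s=vision.get_image("side"); cv2.imwrite("pics/e_t.png",im)
c=np.hstack([cv2.resize(im[120:270,340:500],None,fx=2.4,fy=2.4,interpolation=cv2.INTER_CUBIC),cv2.resize(s[90:240,270:430],None,fx=2.4,fy=2.4,interpolation=cv2.INTER_CUBIC)])
cv2.imwrite("pics/e.png",c)
E
```

```text
clock: 19.8
position: [0.4533, -0.3301, 0.1825]
ee_rot: [-0.0, 0.995, 0.104, -0.001]
contact_force: [0.5, -0.1, 0.1]
width: 0.0
gripper_force: 0.0
t 19.8 pos [ 0.4533 -0.3301  0.1825] toolx deg 11.91 tilt [-0.001 -0.001 -1.   ] F [ 0.5 -0.1  0.1] w 0.0
shift mm [16.6 -1.3 62.5]
turn z units -0.02
```

View pics/e.png

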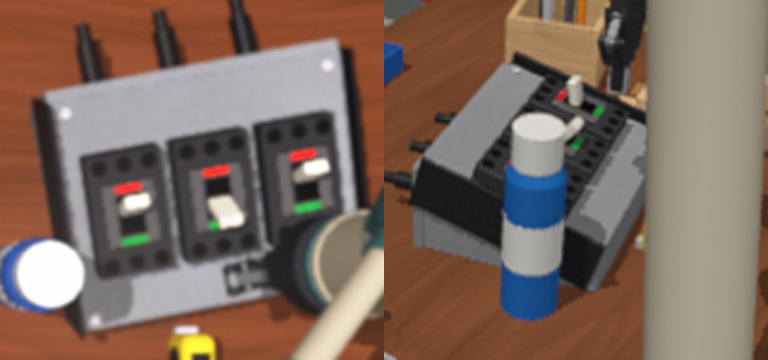

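The middle lever now lies over its green mark, tip at crop (230,213), and the others are still on. The fingers are in front of it. I'll descend and throw it on.

```bash
python3 -m handwheel '[[[12,-1,30],[0,0,0],1],[[0,0,30],[0,0,0],1],[[0,0,0],[0,0,0],1],[[8,0,0],[0,0,0],1],[[8,0,0],[0,0,0],1],[[8,0,0],[0,0,0],1],[[8,0,0],[0,0,0],1],[[6,0,0],[0,0,0],1],[[4,0,0],[0,0,0],1],[[0,0,0],[0,0,0],1]]'
python3 -m handwheel '[[[4,0,0],[0,0,0],1],[[0,0,0],[0,0,0],1]]'
python3 -m handwheel '[[[4,0,0],[0,0,0],1],[[0,0,0],[0,0,0],1]]'
```

```text
clock: 21.15
position: [0.5077, -0.3177, 0.1227]
ee_rot: [-0.0, 0.995, 0.105, 0.0]
contact_force: [0.8, -0.2, 0.4]
width: 0.0001
gripper_force: 0.0
clock: 21.4
position: [0.5115, -0.317, 0.1228]
ee_rot: [0.0, 0.995, 0.104, 0.0]
contact_force: [0.2, 0.4, -0.2]
width: -0.0002
gripper_force: 0.0
clock: 21.65
position: [0.5132, -0.3165, 0.1228]
ee_rot: [0.0, 0.994, 0.105, -0.002]
contact_force: [-5.5, -1.7, 2.6]
width: -0.0001
gripper_force: 2.8
```

```bash
python3 -m handwheel '[[[4,0,0],[0,0,0],1],[[0,0,0],[0,0,0],1]]'
python3 -m handwheel '[[[-20,0,0],[0,0,0],1],[[-20,0,0],[0,0,0],1],[[-15,0,-20],[0,0,0],1],[[0,0,-50],[0,0,0],1],[[0,0,-60],[0,0,0],1],[[0,0,-60],[0,0,0],1],[[-40,40,0],[0,0,0],1],[[-40,40,0],[0,0,0],1],[[-40,40,0],[0,0,0],1],[[0,0,0],[0,0,0],1],[[0,0,0],[0,0,0],1]]'
python3 look.py top4; python3 edge.py top4
python3 - <<'E'
from h import *
im=cv2.imread("pics/top4.png"); s=vision.get_image("side")
c=np.hstack([cv2.resize(im,None,fx=.95,fy=.95),np.zeros((399,1,3),np.uint8)]); d=cv2.resize(im[120:270,340:500],(266,200)); e=cv2.resize(s[90:240,270:430],(266,199))
cv2.imwrite("pics/f.png",np.hstack([c,np.vstack([d,e])]))
E
```

```text
clock: 21.9
position: [0.5134, -0.3165, 0.1228]
ee_rot: [0.0, 0.994, 0.105, -0.006]
contact_force: [-13.8, -3.9, 5.3]
width: -0.0003
gripper_force: 7.2
clock: 23.28
position: [0.3726, -0.4688, 0.3138]
ee_rot: [0.0, 0.995, 0.104, 0.001]
contact_force: [-0.4, 0.2, 0.3]
width: -0.0001
gripper_force: 0.0
orange (np.int64(47), np.float64(201.7), np.float64(165.24)) (np.int64(43), np.float64(200.09), np.float64(165.23))
batten up -1.11 0.976
batten lo -0.74 0.977
knob px 274.0 171.3469387755102 49
[0.5761 0.0441 0.138 ] r 0.0948 joint 62.59 travel 8.64
top4 [[159, np.float64(201.22)], [160, np.float64(202.67)], [161, np.float64(202.99)], [162, np.float64(203.04)], [163, np.float64(202.93)], [164, np.float64(202.93)], [165, np.float64(202.96)], [166, np.float64(202.97)], [167, np.float64(202.99)], [168, np.float64(203.0)], [169, np.float64(202.94)], [170, np.float64(202.69)], [171, np.float64(201.55)]]
```

View pics/f.png

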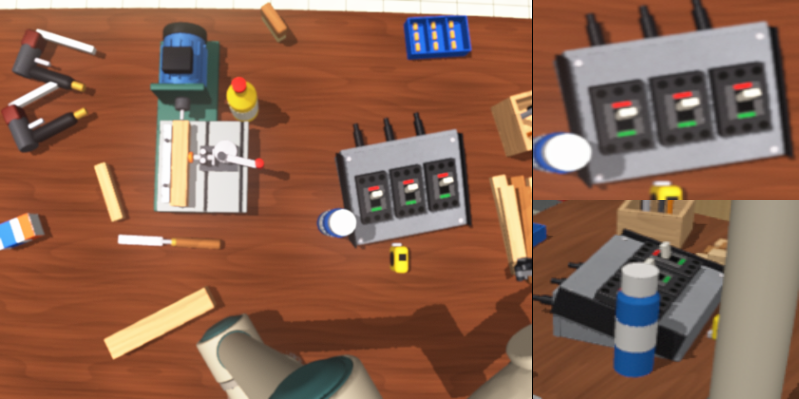

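The picture shows all three levers just below their red marks, the middle tip at inset (690,103). The knob and batten are unchanged, the loose things are in place, and the arm is clear.

```bash
python3 -c "
from rig import manip
print(manip.sign_off())"
```

```text
the job is handed in; nothing more can be done
None
```

The job is handed in at about 23 s of the 51 s allowed: the batten is flat on the fence with the pad squeezed about 3.7 mm of its 8 mm, and the middle (tripped) breaker was reset and thrown fully on; the other two breakers stayed on and the loose things show no movement in the last picture.

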